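# Close and tuck the router's port cover

### The arm

A 6-joint arm with a two-finger parallel gripper is mounted at the origin on the work surface. World frame = base frame: x ahead of the robot, y to its left, z up, the work surface at z = 0. Lengths are in m, angles in degrees, forces in N, time in s.
With the tool pointing down it reaches from about 0.3 to 0.75 m from the base axis. Payload 8.5 kg.
Tool frame: the origin (TCP) lies at the very end of the fingers, on their centre line; the grasp point (between the pads) lies 19 mm behind it (arm.pinch_z is the distance from the TCP to the grasp point, in m); z points along the fingers, y is the line along which they close (so a half turn about z gives the same grasp; the last joint's range is limited). The gripper opens to 85 mm and grips with 20 to 120 N. Pads are 22 mm wide; open, the fingers measure 114 mm over their backs; the gripper's body (76 mm by 85 mm) begins 54 mm behind the grasp point. The pads swing forward as they close: fully open they stand 13 mm farther back than shut.
Start: joints at [-77.596, 21.807, 74.336, -0, 83.858, -12.336], TCP at [0.23, -0.5, 0.231] pointing down, gripper open.
Joint ranges: [-178.18, 178.18], [-50.72, 133.34], [12.68, 142.11], [-81.47, 261.47], [9.98, 163.14], [-165.26, 165.26]. Speed limits (degrees/s): [136.94, 136.94, 180, 180, 180, 180].

### API

Orientations are given as a 3x3 rotation matrix whose columns are the frame's x, y, z axes.
In Python, from station import arm, eyes, workorder gives the robot as it stands. The module is installed in compiled form; this text tells all that it offers.
- The arm moves only by the shell command python3 -m handwheel 'ROWS' [OPENING]. ROWS is JSON, a list of rows, each an object of numbers: "x", "y", "z": the shift along the tool's x, y, z in mm; "wx", "wy", "wz": the turn, a rotation vector about the tool's x, y, z in degrees. A call has 1 to 10 rows; each row is the pose to reach, as a shift and turn from the pose commanded when the call began, along the tool's axes at that moment; what a row does not reach only later rows make up. A row lasts 1/12 s, in which the tool goes at most 41.7 mm and 7.16 degrees, less where a joint would pass 70% of its speed; a pose out of reach is approached as far as the arm can. A call with a gripper value outside its range is refused whole. OPENING is the closure, from -1 (fully open) to 1 (shut), set as the call begins (- or left out, the last holds). The fingers move at their own pace and stop on an object; the grip force is fixed at half the most. Time passes only in rows, so rows that repeat a pose let the fingers close. It gives the time, the measured TCP pose, the force, the opening and the grip force at its end, in the units of the state.
- arm.get_obs(): the state, without advancing time (a new reading comes with each control period).
- eyes.get_image(name): name is "scene" or "top" or "wrist"; returns the picture (384x512x3 uint8, blue, green, red); there is no depth.
- eyes.camera_info(name): a dict with "intrinsics" (3x3 intrinsics, pixels), "T" (4x4, takes a point from camera to world coordinates). Camera axes: x right, y up, looking along -z (the intrinsics and any distortion apply to the point x, -y, -z); pixel columns grow to the right and rows downward; lengths in m; the calibration is good to about 2 mm. A picture is of the moment at which its call begins: read the wrist's pose just before it. camera_info takes no time and is no camera call; for the wrist camera it gives the pose at the moment of the call.
- workorder.close_job(): hands the job in; it is judged then, once.
The state is a dict: "t": time; "joint_pos": joint angles; "qvel": joint speeds; "tau": joint torques, N m; "ee_pos": TCP position; "orientation": TCP orientation; "force": force on the tool from outside, world axes, zero at the start; "moment": the same for the moment, N m; "width": finger opening in m; "grasp_force": force on a finger pad.
Only numpy, scipy, OpenCV 4.12 (cv2) and the standard library are available. Lean on these libraries where they do the work, as an engineer would, in place of code of your own. Each camera call takes 0.05 s, during which the arm holds its last target. There are 200 camera calls.

### The job

The white cover of the black router stands open over its orange port field. Without gripping or lifting anything, push the cover over with the fingertips until it lies flat, keep it pressed down against its spring, push it along so that its free edge slides fully under the blue retaining lip, and let go so that the lip alone keeps it shut. Do it gently: do not shove the router across the desk, and leave the cup, the power adapter and the blue coupler where they stand.

Things in the scene. Friction and masses are not known exactly. Their poses are not given: they have to be found in the camera images.
- router: Black router, about 0.9 kg, loose on rubber feet, 150 (x) x 250 (y) mm, deck top z 24 mm. Origin: centre of underside, z up; x from the cover's hinge to the blue lip (about away from the robot), y along the hinge. Shoulders at |y| 63-119 mm reach z 34; hinge ears at x -50, |y| 52-62 reach z 40. Two 130 mm antennas rise from x -58, y +/-131 mm, leaning 40 deg outward.
- hinge_axis (a point): Middle of the cover's hinge axis, on the router at x = -50, y = 0, z = 32 mm in the router's frame. The axis runs along the router's y.
- cover (a joint): White cover's hinge, rad. 0: flat over the ports (hard stop); 1.57: upright; stop at 1.8. Folds from upright towards the router's +x. Weak spring (0.055 N m/rad, neutral at 1.55) with a little friction: let go when flat and not tucked, it springs up to about 0.9 rad. About 2 N at 40 mm from the hinge keeps it flat. Tucked and let go, it rises to about 0.04 against the lip.
- panel (a joint): How far the white panel has been slid along its own plane away from the hinge, m: 0 drawn back, 0.018 fully out (hard stop). About 1 N of friction; stays where left. Goes under the lip only while the cover is flat. At 0 the closed panel's edge lies 8 mm short of point lip (3 mm short of its nose); slid out before it is flat, the edge lands on top of the lip.
- panel_edge (a point): Middle of the panel's free edge, on its outer face (the upper face when closed). The panel is 92 mm wide (along y) and 3 mm thick, from 8 to 90 mm from the hinge axis when drawn back; closed, its outer face is 35 mm above the desk (3 mm above the hinge axis).
- ridge (a point): On the panel's outer face, middle of the foot of the hinge-side wall of the grey finger ridge, 62 mm from the hinge axis when drawn back. The ridge is 70 mm long (along y), 5 mm thick and stands 6 mm above the face. A fingertip on its hinge side can press the panel down and push it to the lip; the flat space on that side is 54 mm long.
- lip (a point): Middle of the lower front edge of the blue retaining lip, on the router at x = 48, z = 38.5 mm. The lip is 80 mm wide, overhangs 15.5 mm towards the hinge, its top is at z = 42.5 mm and a small upturned nose before it (to x = 43 mm) reaches z = 45 mm. The flat panel's face passes 3.5 mm below it.
- cup: White mug, 76 mm wide, 75 mm high, origin at the centre of its underside. Not to be moved.
- adapter: Black power adapter block, 69 x 40 x 32 mm, origin under the centre of its black part. Not to be moved.
- coupler: Small blue cable coupler, 22 x 36 x 22 mm, origin under its centre. Not to be moved.

How it is judged (in metres and radians):
At the end, for the whole second after the job is handed in: Cover within 0.08 rad of flat, panel slid out at least 14 of its 18 mm with its edge under the lip, held by the lip alone; router upright, at rest and within 25 mm of where it stood; cup, adapter and coupler within 20 mm of where they stood (value of joint cover below 0.08 rad and value of joint panel above 0.014 m and z of panel_edge in the frame of lip below 0.002 m and distance of router from where it was at the start of the episode below 0.025 m and angle between router's own z axis and vertical below 0.05 rad and linear speed of router below 0.02 m/s and distance of each of cup, adapter, coupler from where it was at the start of the episode below 0.02 m); the robot touches nothing.
It fails at once if the router is lifted or shoved (over 15 mm up or 40 mm away) (height (world z) of router above 0.015 m or distance of router from where it was at the start of the episode above 0.04 m).
It fails at once if a bystander is moved or lifted (over 30 mm) (distance of any of cup, adapter, coupler from where it was at the start of the episode above 0.03 m).
It fails at once if the cover is pressed or squeezed with more than 38 N (contact force between the fingers and cover above 38 N).
It also fails if it takes over 40 s, if anything falls off the work surface, if the arm or the gripper's body presses on something with over 40 N, if the wrist force passes 120 N, or if a joint passes its speed limit or range.

## Working session

There is one attempt and no reset: what is moved stays moved. The work goes in short steps, Python scripts to look and compute and a shell command to move; the robot and the scene stay as the last step left them, time stands still between calls to the robot, and variables do not carry over. Pictures are saved under pics/ and viewed, at most 10 in all, crops included, and the job is handed in when it is done.

```bash
mkdir -p pics; python3 - <<'E'
from station import arm, eyes
import cv2, numpy as np
for n in("scene","top"):
    im=eyes.get_image(n); cv2.imwrite(f"pics/{n}0.png",im)
    c=eyes.camera_info(n); print(n,np.round(c["intrinsics"],1).tolist(),np.round(c["T"],3).tolist(),[k for k in c])
o=arm.get_obs(); print(o["t"],o["ee_pos"],np.round(o["orientation"],3).tolist(),o["width"],o["force"])
E
```

```text
scene [[363.6, 0.0, 252.9], [0.0, 363.6, 192.9], [0.0, 0.0, 1.0]] [[0.535, -0.682, 0.499, 1.106], [0.845, 0.422, -0.329, -0.276], [0.014, 0.598, 0.802, 0.856], [0.0, 0.0, 0.0, 1.0]] ['intrinsics', 'T']
top [[362.6, 0.0, 256.6], [0.0, 362.6, 191.1], [0.0, 0.0, 1.0]] [[0.015, 0.999, -0.048, 0.526], [-0.999, 0.016, 0.029, 0.091], [0.03, 0.047, 0.998, 1.109], [0.0, 0.0, 0.0, 1.0]] ['intrinsics', 'T']
0.1 [ 0.23012532 -0.49926636  0.23078636] [[0.908, 0.418, -0.0], [0.418, -0.908, 0.001], [0.0, -0.001, -1.0]] 0.0851772328298828 [-0.72426636 -0.19542368 -0.18170176]
```

View pics/scene0.png

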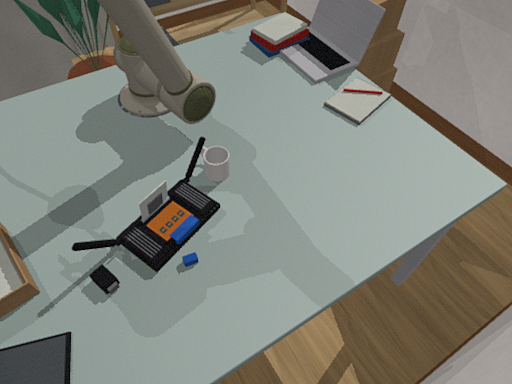

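View pics/top0.png

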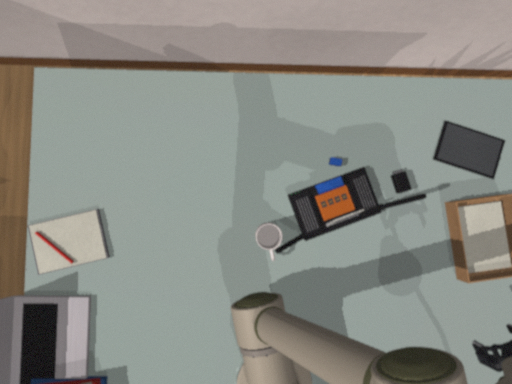

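The scene view shows the white cover upright at about (153,201), the orange field at (172,220) and the blue lip at (186,231). In the top view the lip is at (330,185), the orange field at (336,203), the cup at (268,236), the coupler at (337,161) and the adapter at (401,181). The router's x axis points up and slightly left there.

```bash
cat > h.py <<'E'
from station import arm, eyes
import cv2, numpy as np
def ray(c,px):
    K,T=np.array(c["intrinsics"]),np.array(c["T"])
    d=np.linalg.inv(K)@[px[0],px[1],1]; d=T[:3,:3]@(d*[1,-1,-1]); return T[:3,3],d/np.linalg.norm(d)
def onz(c,px,z):
    o,d=ray(c,px); return o+d*(z-o[2])/d[2]
def tri(c1,p1,c2,p2):
    o1,d1=ray(c1,p1);o2,d2=ray(c2,p2)
    s=np.linalg.lstsq(np.c_[d1,-d2],o2-o1,rcond=None)[0]
    a,b=o1+s[0]*d1,o2+s[1]*d2; return (a+b)/2,np.linalg.norm(a-b)
def proj(c,p):
    K,T=np.array(c["intrinsics"]),np.array(c["T"])
    q=(T[:3,:3].T@(np.array(p)-T[:3,3]))*[1,-1,-1]; q=K@q; return q[:2]/q[2]
def blobs(im,lo,hi,amin=20):
    m=cv2.inRange(cv2.cvtColor(im,cv2.COLOR_BGR2HSV),lo,hi)
    cs,_=cv2.findContours(m,cv2.RETR_EXTERNAL,cv2.CHAIN_APPROX_NONE)
    return sorted([c for c in cs if cv2.contourArea(c)>amin],key=cv2.contourArea,reverse=True)
BLUE=((105,150,60),(125,255,255)); ORG=((5,150,80),(20,255,255))
E
python3 - <<'E'
from h import *
I={n:cv2.imread(f"pics/{n}0.png") for n in("scene","top")}; C={n:eyes.camera_info(n) for n in I}
for nm,r in(("blue",BLUE),("org",ORG)):
    R={}
    for n in I:
        for c in blobs(I[n],*r)[:3]:
            (x,y),s,a=cv2.minAreaRect(c)
            if 100<x<400 and 120<y<280: print(nm,n,np.round((x,y),1),np.round(s,1),round(a,1),cv2.contourArea(c)); R.setdefault(n,[]).append((x,y))
    for a,b in zip(R["scene"],R["top"]): print(nm,tri(C["scene"],a,C["top"],b))
    # corners in top
c=blobs(I["top"],*ORG)[0]
P=np.array([onz(C["top"],p,0.026) for p in cv2.boxPoints(cv2.minAreaRect(c))]);print(np.round(P,4))
c=blobs(I["top"],*BLUE)
for k in c[:3]: print(np.round([onz(C["top"],p,0.0425) for p in cv2.boxPoints(cv2.minAreaRect(k))],4)[:,:2].tolist())
# black body in top view
m=cv2.inRange(cv2.cvtColor(I["top"],cv2.COLOR_BGR2HSV),(0,0,0),(180,255,75)); m[:140]=0;m[260:]=0;m[:,:270]=0;m[:,430:]=0
for n in I: cv2.imwrite(f"pics/{n}0c.png",cv2.resize(I[n][150:260,250:410] if n=="top" else I[n][130:300,70:240],None,fx=4 if n=="top" else 3.4,fy=4 if n=="top" else 3.4,interpolation=cv2.INTER_CUBIC))
mo=cv2.morphologyEx(m,cv2.MORPH_CLOSE,np.ones((9,9))); mo=cv2.morphologyEx(mo,cv2.MORPH_OPEN,np.ones((15,15)))
cs,_=cv2.findContours(mo,cv2.RETR_EXTERNAL,cv2.CHAIN_APPROX_NONE)
for k in cs: r=cv2.minAreaRect(k);print("blk",r,np.round([onz(C["top"],p,0.03) for p in cv2.boxPoints(r)],4)[:,:2].tolist())
E
```

```text
blue scene [185.2 228.8] [12.7 31.8] 45.0 363.5
blue scene [190.  259.4] [10.1 13.6] 71.6 118.0
blue top [329.1 184.7] [ 8.7 28.8] 70.6 210.5
blue top [335.4 161.2] [11.   5.9] 9.5 51.0
blue (array([ 0.60115315, -0.15410276,  0.03887474]), np.float64(0.003724664571440834))
blue (array([ 0.67448417, -0.1793764 ,  0.01472472]), np.float64(0.001985469832841646))
org scene [169.5 219.5] [25.5 41. ] 45.0 821.0
org top [334.6 202.8] [27.  34.7] 71.0 850.0
org (array([ 0.54699919, -0.17458404,  0.02828343]), np.float64(0.0013391130150626554))
[[ 0.567  -0.1127  0.026 ]
 [ 0.6028 -0.212   0.026 ]
 [ 0.5264 -0.2389  0.026 ]
 [ 0.4911 -0.1398  0.026 ]]
[[0.5972, -0.1102], [0.6271, -0.1911], [0.6029, -0.1998], [0.5731, -0.119]]
[[0.6639, -0.1557], [0.6814, -0.1585], [0.6766, -0.1911], [0.6591, -0.1883]]
blk ((307.85369873046875, 213.31707763671875), (48.471065521240234, 27.238784790039062), 77.90524291992188) [[0.5755, -0.0388], [0.5939, -0.1187], [0.4529, -0.1501], [0.435, -0.0706]]
blk ((362.08038330078125, 193.449951171875), (46.479042053222656, 25.806066513061523), 79.87532806396484) [[0.6374, -0.2067], [0.6525, -0.2839], [0.5151, -0.3086], [0.5004, -0.2318]]
```

View pics/top0c.png

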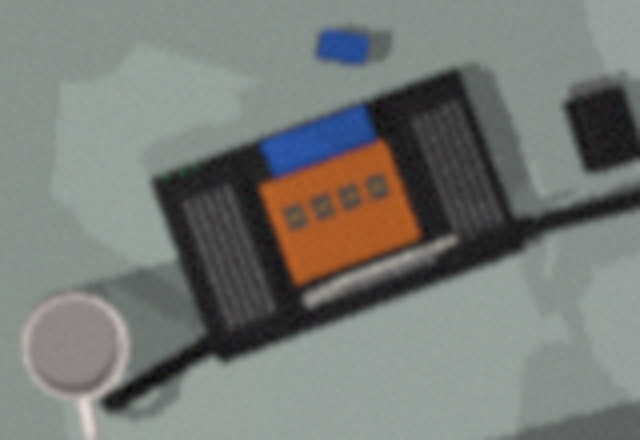

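The top crop shows the cover nearly upright as a white strip from (305,300) to (455,240) in the crop, with the lip and orange field in front of it. I put the router yaw at about 19.9° and its origin near (0.548, -0.174). Next I'll shut the gripper and go to a spot above and behind the cover.

```bash
python3 -m handwheel '[{"x":20,"y":-10},{"x":53,"y":-28,"wz":1},{"x":88,"y":-47,"wz":2},{"x":123,"y":-66,"wz":3},{"x":158,"y":-85,"wz":4},{"x":193,"y":-104,"wz":4.8},{"x":228,"y":-122,"wz":4.8},{"x":263,"y":-141,"wz":4.8},{"x":298,"y":-160,"wz":4.8},{"x":320,"y":-172,"wz":4.8}]' 1
python3 -m handwheel '[{"x":0},{"x":0},{"x":0}]'
python3 - <<'E'
from h import *
c=eyes.camera_info("wrist"); im=eyes.get_image("wrist"); cv2.imwrite("pics/w1.png",im)
print(np.round(c["T"],3).tolist(),np.round(c["intrinsics"],1).tolist()); o=arm.get_obs(); print(o["t"],o["ee_pos"],np.round(o["orientation"],3).tolist(),o["width"],o["force"])
E
```

```text
[[0.419, 0.875, 0.243, 0.292], [-0.908, 0.404, 0.111, -0.47], [-0.001, -0.267, 0.964, 0.374], [0.0, 0.0, 0.0, 1.0]] [[314.4, 0.0, 259.9], [0.0, 314.4, 193.4], [0.0, 0.0, 1.0]]
0.15 [ 0.23013985 -0.49930019  0.23085879] [[0.908, 0.419, -0.0], [0.419, -0.908, 0.001], [0.0, -0.001, -1.0]] 0.08498668002624507 [ 0.51405249 -0.90486144  0.49250654]validation failed for argument at $[0]...
validation failed for argument at $[0]...
```

View pics/w1.png

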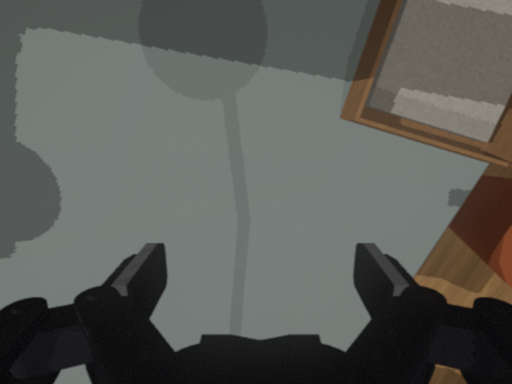

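The wrist camera sees only desk here, because every row must carry all six keys and the move was refused. The camera sits ahead of the fingers along tool +x. I'll resend with full rows.

```bash
python3 -m handwheel '[{"x":20,"y":-10,"z":0,"wx":0,"wy":0,"wz":0},{"x":53,"y":-28,"z":0,"wx":0,"wy":0,"wz":1},{"x":88,"y":-47,"z":0,"wx":0,"wy":0,"wz":2},{"x":123,"y":-66,"z":0,"wx":0,"wy":0,"wz":3},{"x":158,"y":-85,"z":0,"wx":0,"wy":0,"wz":4},{"x":193,"y":-104,"z":0,"wx":0,"wy":0,"wz":4.8},{"x":228,"y":-122,"z":0,"wx":0,"wy":0,"wz":4.8},{"x":263,"y":-141,"z":0,"wx":0,"wy":0,"wz":4.8},{"x":298,"y":-160,"z":0,"wx":0,"wy":0,"wz":4.8},{"x":320,"y":-172,"z":0,"wx":0,"wy":0,"wz":4.8}]' 1
python3 -m handwheel '[{"x":0,"y":0,"z":0,"wx":0,"wy":0,"wz":0},{"x":0,"y":0,"z":0,"wx":0,"wy":0,"wz":0},{"x":0,"y":0,"z":0,"wx":0,"wy":0,"wz":0}]'
python3 - <<'E'
from h import *
c=eyes.camera_info("wrist"); im=eyes.get_image("wrist"); cv2.imwrite("pics/w2.png",im)
np.save("w2T.npy",c["T"]); print(np.round(c["T"],3).tolist()); o=arm.get_obs(); print(o["t"],o["ee_pos"],np.round(o["orientation"],3).tolist(),o["width"],o["force"])
E
```

```text
t: 0.98
ee_pos: [0.4501, -0.2064, 0.2313]
orientation: [[0.939, 0.343, 0.0], [0.343, -0.939, 0.001], [0.0, -0.001, -1.0]]
force: [0.1, -0.4, 0.6]
width: -0.0
grasp_force: 0.0
t: 1.23
ee_pos: [0.4485, -0.2097, 0.2312]
orientation: [[0.94, 0.341, -0.0], [0.341, -0.94, 0.0], [-0.0, -0.0, -1.0]]
force: [-0.3, -0.7, 0.2]
width: -0.0002
grasp_force: 0.0
[[0.341, 0.906, 0.252, 0.512], [-0.94, 0.329, 0.092, -0.186], [0.0, -0.268, 0.963, 0.374], [0.0, 0.0, 0.0, 1.0]]
1.2833 [ 0.44835452 -0.21008538  0.23118588] [[0.94, 0.34, -0.0], [0.34, -0.94, 0.0], [-0.0, -0.0, -1.0]] 6.661307024220266e-05 [0.73891489 0.40516771 0.02139046]
```

View pics/w2.png

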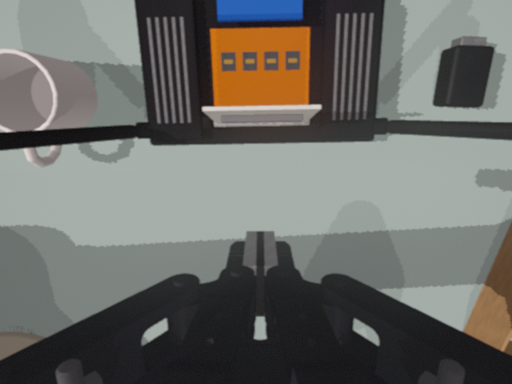

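The wrist view shows the router square to the tool. The panel's free edge runs along row 107 (columns 203–321), its foot is near row 125, the lip's nose is at row 20 (columns 217–303), the router's rear edge is at row 143, and the shut fingers are at column 260.

```bash
python3 - <<'E'
from h import *
im=cv2.imread("pics/w2.png"); c=dict(intrinsics=eyes.camera_info("wrist")["intrinsics"],T=np.load("w2T.npy"))
ct=eyes.camera_info("top"); cs=eyes.camera_info("scene")
# lip near edge in wrist
b=blobs(im,*BLUE)[0][:,0]; lo=np.array([[x,b[b[:,0]==x][:,1].max()] for x in range(225,298)])
f=np.polyfit(lo[:,0],lo[:,1],1); L,R=b[:,0].min(),b[:,0].max(); print("lip edge",f,L,R)
ea,eb=(L,np.polyval(f,L)+.5),(R,np.polyval(f,R)+.5)
A,B=onz(c,ea,.045),onz(c,eb,.045); v=A-B; print("nose",A,B,"yaw",np.degrees(np.arctan2(-v[0],v[1])))
# orange edges (lateral centre, yaw)
o=blobs(im,*ORG)[0]; print("orange",cv2.boundingRect(o))
x,y,w,h=cv2.boundingRect(o); 
for z in(.024,):
  print([np.round(onz(c,(u,y+h/2),z),4).tolist() for u in(x,x+w-1)])
# white panel mask
m=cv2.inRange(cv2.cvtColor(im,cv2.COLOR_BGR2HSV),(0,0,120),(180,60,255)); m[:95]=0;m[131:]=0;m[:,:199]=0;m[:,326:]=0
p=cv2.inRange(im[95:135,195:330],(0,0,0),(255,255,255))
for col in(215,240,262,285,305): print(col,im[98:150,col].mean(1).astype(int).tolist())
ys,xs=np.nonzero(m[:115]); print("edge cols",xs.min(),xs.max())
yaw=np.radians(19.9); org=np.array([.5476,-.174]); ex=np.array([np.cos(yaw),np.sin(yaw)]); ey=np.array([-ex[1],ex[0]])
def rf(P): return np.round([(P[:2]-org)@ex*1e3,(P[:2]-org)@ey*1e3,P[2]*1e3],1)
print("nose rf",rf(A),rf(B))
for u,v,z in((262,107,.122),(262,125,.04),(262,143,.024),(262,143,.0)): print((u,v,z),rf(onz(c,(u,v),z)))
# triangulate: lip in two views: near edge mid in top
b2=blobs(cv2.imread("pics/top0.png"),*BLUE)[0]; q=cv2.boxPoints(cv2.minAreaRect(b2)); q=q[np.argsort(-q[:,1])]; 
W=[onz(ct,k,.043) for k in q]; r=sorted(range(4),key=lambda i:rf(W[i])[0])[:2]; mid=(q[r[0]]+q[r[1]])/2
t,e=tri(c,((ea[0]+eb[0])/2,(ea[1]+eb[1])/2),ct,mid); print("lip nose tri",rf(t),e)
E
```

```text
lip edge [-1.94063927e-02  2.56541096e+01] 216 303
nose [ 0.56992602 -0.12118191  0.045     ] [ 0.59928503 -0.19777722  0.045     ] yaw 20.97184024888257
orange (209, 26, 102, 80)
[[0.5318, -0.1228, 0.024], [0.5677, -0.2214, 0.024]]
215 [110, 110, 113, 110, 111, 109, 110, 118, 162, 203, 210, 207, 194, 157, 143, 144, 145, 144, 144, 144, 144, 144, 145, 149, 157, 164, 163, 152, 125, 70, 41, 44, 49, 47, 47, 47, 47, 48, 52, 49, 50, 51, 52, 50, 49, 64, 116, 163, 171, 170, 170, 170]
240 [106, 106, 106, 107, 107, 105, 107, 136, 179, 205, 209, 203, 179, 152, 143, 144, 137, 119, 120, 124, 123, 126, 124, 118, 119, 148, 158, 143, 98, 57, 50, 49, 51, 49, 54, 52, 53, 53, 54, 53, 53, 56, 55, 55, 57, 92, 142, 168, 171, 170, 170, 169]
262 [106, 105, 106, 107, 108, 104, 118, 162, 203, 210, 209, 198, 161, 143, 143, 140, 127, 120, 123, 124, 125, 124, 122, 119, 133, 150, 154, 135, 85, 52, 55, 54, 53, 55, 55, 56, 56, 55, 58, 57, 58, 56, 57, 55, 69, 118, 163, 171, 169, 169, 170, 170]
285 [107, 107, 106, 106, 107, 109, 135, 178, 205, 208, 202, 180, 151, 144, 145, 136, 118, 121, 125, 123, 124, 124, 115, 112, 141, 153, 144, 111, 68, 54, 55, 54, 54, 53, 57, 57, 55, 56, 57, 58, 58, 58, 55, 60, 89, 139, 165, 171, 170, 169, 170, 169]
305 [113, 112, 110, 112, 110, 119, 152, 191, 205, 208, 198, 168, 145, 144, 144, 143, 141, 140, 139, 140, 141, 140, 139, 138, 136, 136, 134, 92, 55, 53, 54, 54, 53, 55, 54, 57, 54, 56, 56, 55, 57, 57, 57, 63, 112, 162, 170, 170, 169, 169, 169, 169]
edge cols 202 321
nose rf [39.  42.1 45. ] [ 40.5 -39.9  45. ]
(262, 107, 0.122) [-38.1  -1.  122. ]
(262, 125, 0.04) [-56.4  -1.6  40. ]
(262, 143, 0.024) [-76.8  -1.8  24. ]
(262, 143, 0.0) [-79.5  -2.    0. ]
lip nose tri [42.1  0.1 38.9] 0.0024788262397452843
```

The wrist view puts the router origin about 2 mm nearer than my first estimate (yaw about 20.4°). The cover stands at about 1.4 rad, and the tool is aligned and centred. I'll lower the shut fingers behind the cover and come up to it.

```bash
python3 -m handwheel '[{"x":0,"y":0,"z":20,"wx":0,"wy":0,"wz":0},{"x":0,"y":0,"z":50,"wx":0,"wy":0,"wz":0},{"x":0,"y":0,"z":80,"wx":0,"wy":0,"wz":0},{"x":0,"y":0,"z":110,"wx":0,"wy":0,"wz":0},{"x":0,"y":0,"z":135,"wx":0,"wy":0,"wz":0},{"x":0,"y":0,"z":147,"wx":0,"wy":0,"wz":0},{"x":10,"y":0,"z":147,"wx":0,"wy":0,"wz":0},{"x":22,"y":0,"z":147,"wx":0,"wy":0,"wz":0},{"x":32,"y":0,"z":147,"wx":0,"wy":0,"wz":0},{"x":32,"y":0,"z":147,"wx":0,"wy":0,"wz":0}]'
python3 -m handwheel '[{"x":8,"y":0,"z":0,"wx":0,"wy":0,"wz":0},{"x":16,"y":0,"z":0,"wx":0,"wy":0,"wz":0},{"x":21,"y":0,"z":1.5,"wx":0,"wy":0,"wz":0},{"x":26,"y":0,"z":3,"wx":0,"wy":0,"wz":0},{"x":31,"y":0,"z":5.5,"wx":0,"wy":0,"wz":0},{"x":35,"y":0,"z":8,"wx":0,"wy":0,"wz":0},{"x":39,"y":0,"z":11.5,"wx":0,"wy":0,"wz":0},{"x":42.5,"y":0,"z":15,"wx":0,"wy":0,"wz":0},{"x":46,"y":0,"z":18.5,"wx":0,"wy":0,"wz":0},{"x":49,"y":0,"z":22,"wx":0,"wy":0,"wz":0}]'
python3 - <<'E'
from h import *
c=eyes.camera_info("wrist"); im=eyes.get_image("wrist"); cv2.imwrite("pics/w3.png",im)
np.save("w3T.npy",c["T"]); cv2.imwrite("pics/s3.png",eyes.get_image("scene"))
E
```

```text
t: 2.12
ee_pos: [0.4813, -0.1985, 0.0855]
orientation: [[0.94, 0.342, 0.003], [0.342, -0.94, -0.002], [0.002, 0.003, -1.0]]
force: [0.9, -0.1, -0.3]
width: 0.0003
grasp_force: 0.0
t: 2.95
ee_pos: [0.5253, -0.1816, 0.0619]
orientation: [[0.94, 0.341, 0.0], [0.341, -0.94, 0.0], [0.0, -0.0, -1.0]]
force: [-0.0, -0.0, 1.1]
width: -0.0004
grasp_force: 0.7
```

View pics/w3.png

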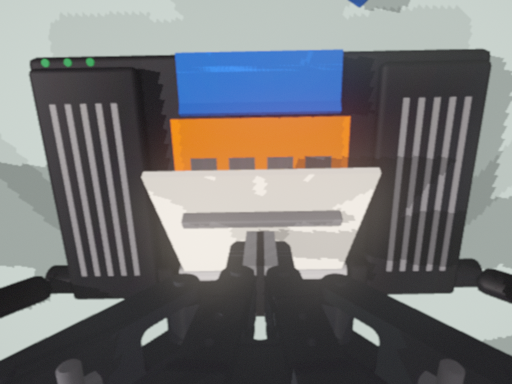

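The cover has folded to about 0.6 rad. Its edge is at row 170, the ridge at row 220, and the fingertips at row 232 are on the face just short of the ridge on the hinge side. I'll keep folding it on a slightly tighter arc to stay off the ridge.

```bash
python3 -m handwheel '[{"x":0,"y":0,"z":4,"wx":0,"wy":0,"wz":0},{"x":0.5,"y":0,"z":8,"wx":0,"wy":0,"wz":0},{"x":1,"y":0,"z":12,"wx":0,"wy":0,"wz":0},{"x":1.5,"y":0,"z":16,"wx":0,"wy":0,"wz":0},{"x":2,"y":0,"z":19,"wx":0,"wy":0,"wz":0},{"x":2,"y":0,"z":22,"wx":0,"wy":0,"wz":0},{"x":2,"y":0,"z":24,"wx":0,"wy":0,"wz":0},{"x":2,"y":0,"z":25.5,"wx":0,"wy":0,"wz":0},{"x":2,"y":0,"z":26.5,"wx":0,"wy":0,"wz":0},{"x":2,"y":0,"z":26.5,"wx":0,"wy":0,"wz":0}]'
python3 - <<'E'
from h import *
c=eyes.camera_info("wrist"); im=eyes.get_image("wrist"); cv2.imwrite("pics/w4.png",im); np.save("w4T.npy",c["T"])
E
```

```text
t: 3.88
ee_pos: [0.5268, -0.1811, 0.0357]
orientation: [[0.94, 0.341, -0.0], [0.341, -0.94, 0.0], [-0.0, -0.0, -1.0]]
force: [0.7, -0.1, 1.2]
width: -0.0
grasp_force: 0.5
```

View pics/w4.png

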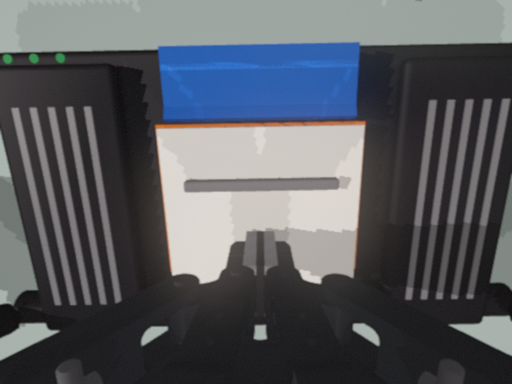

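The cover is nearly flat. Its edge is at row 123, just short of the lip (row 118), the ridge foot is at row 192, and the fingertips are at row 232, about 20 mm away. Now I'll press down gently.

```bash
python3 -m handwheel '[{"x":0,"y":0,"z":0.7,"wx":0,"wy":0,"wz":0},{"x":0,"y":0,"z":1.2,"wx":0,"wy":0,"wz":0},{"x":0,"y":0,"z":1.5,"wx":0,"wy":0,"wz":0},{"x":0,"y":0,"z":1.5,"wx":0,"wy":0,"wz":0}]'
```

```text
t: 4.27
ee_pos: [0.5268, -0.1811, 0.0348]
orientation: [[0.94, 0.341, 0.0], [0.341, -0.94, -0.0], [0.0, 0.0, -1.0]]
force: [0.3, 0.6, 6.6]
width: -0.0
grasp_force: 3.2
```

I have 6.6 N down and the cover is flat. Now I'll slide it towards the lip.

```bash
python3 -m handwheel '[{"x":2,"y":0,"z":0,"wx":0,"wy":0,"wz":0},{"x":4,"y":0,"z":0,"wx":0,"wy":0,"wz":0},{"x":6,"y":0,"z":0,"wx":0,"wy":0,"wz":0},{"x":8,"y":0,"z":0,"wx":0,"wy":0,"wz":0},{"x":10,"y":0,"z":0,"wx":0,"wy":0,"wz":0},{"x":12,"y":0,"z":0,"wx":0,"wy":0,"wz":0},{"x":14,"y":0,"z":0,"wx":0,"wy":0,"wz":0},{"x":16,"y":0,"z":0,"wx":0,"wy":0,"wz":0},{"x":16,"y":0,"z":0,"wx":0,"wy":0,"wz":0}]'
python3 - <<'E'
from h import *
c=eyes.camera_info("wrist"); im=eyes.get_image("wrist"); cv2.imwrite("pics/w5.png",im); np.save("w5T.npy",c["T"])
E
```

```text
t: 5.02
ee_pos: [0.5419, -0.1754, 0.0347]
orientation: [[0.94, 0.341, -0.0], [0.341, -0.94, 0.0], [-0.0, -0.0, -1.0]]
force: [-0.5, 1.2, 7.0]
width: 0.0002
grasp_force: 3.2
```

View pics/w5.png

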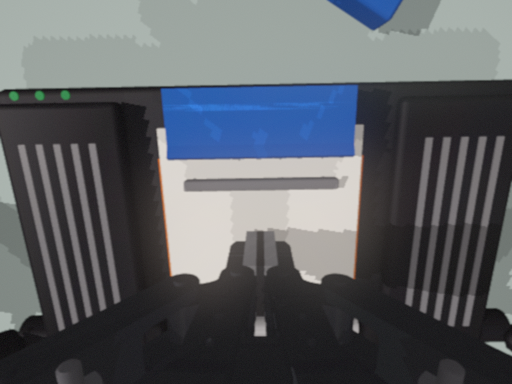

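The panel has moved with the fingertips by friction. The ridge is still 40 px ahead of them, and the panel's corners now show beside the lip at rows 127–158, so its edge is under the lip. I'll push to the end stop.

```bash
python3 -m handwheel '[{"x":1,"y":0,"z":0,"wx":0,"wy":0,"wz":0},{"x":2,"y":0,"z":0,"wx":0,"wy":0,"wz":0},{"x":3,"y":0,"z":0,"wx":0,"wy":0,"wz":0},{"x":4,"y":0,"z":0,"wx":0,"wy":0,"wz":0},{"x":5,"y":0,"z":0,"wx":0,"wy":0,"wz":0},{"x":5,"y":0,"z":0,"wx":0,"wy":0,"wz":0}]'
python3 - <<'E'
from h import *
T={}
for k in("w4","w5","w6"):
    if k=="w6":
        c=eyes.camera_info("wrist"); im=eyes.get_image("wrist"); cv2.imwrite("pics/w6.png",im)
    else: im=cv2.imread(f"pics/{k}.png"); c=dict(c0:=eyes.camera_info("wrist"),T=np.load(k+"T.npy"))
    p=im[165:215,200:235].mean((1,2)); g=np.diff(p); r=165+int(np.argmax(g)); lip=blobs(im,*BLUE); 
    b=[q for q in lip if cv2.pointPolygonTest(q,(260.,110.),False)>=0][0][:,0]; lr=b[np.abs(b[:,0]-260)<30][:,1].max()
    A,B=onz(c,(217,r),.035),onz(c,(260,lr),.045); ex=np.array([.937,.349]); print(k,r,lr,"ridge",A[:2]@ex,"nose",B[:2]@ex)
E
```

```text
t: 5.57
ee_pos: [0.5456, -0.1741, 0.0345]
orientation: [[0.94, 0.341, -0.002], [0.341, -0.94, -0.0], [-0.002, -0.001, -1.0]]
force: [-4.8, -0.9, 7.5]
width: 0.0001
grasp_force: 3.6
w4 191 119 ridge 0.45987278420819033 nose 0.49326950238339906
w5 190 156 ridge 0.47672664824760164 nose 0.49414275879656855
w6 167 166 ridge 0.4916539850711893 nose 0.49385242784480876
```

```bash
python3 - <<'E'
from h import *
im=cv2.imread("pics/w6.png"); c=eyes.camera_info("wrist")
print(im[160:225,200:235].mean((1,2)).astype(int).tolist())
p=im[178:215,200:235].mean((1,2)); r=178+int(np.argmax(np.diff(p))); print(r,onz(c,(217,r),.035)[:2]@np.array([.937,.349]))
E
```

```text
[107, 107, 107, 108, 109, 107, 102, 108, 154, 194, 200, 199, 199, 199, 199, 199, 199, 199, 199, 199, 200, 197, 179, 124, 93, 104, 117, 123, 124, 124, 124, 124, 124, 123, 133, 171, 208, 213, 213, 213, 212, 212, 212, 212, 213, 213, 214, 213, 213, 213, 213, 213, 213, 213, 213, 213, 213, 214, 214, 214, 213, 213, 213, 213, 213]
194 0.4787662282865441
```

The ridge has moved 18.9 mm by the measurement, so the panel is fully out, and the lip hasn't moved, so the router has stayed put. Now I'll lift straight off.

```bash
python3 -m handwheel '[{"x":0,"y":0,"z":-2,"wx":0,"wy":0,"wz":0},{"x":0,"y":0,"z":-5,"wx":0,"wy":0,"wz":0},{"x":0,"y":0,"z":-10,"wx":0,"wy":0,"wz":0},{"x":0,"y":0,"z":-25,"wx":0,"wy":0,"wz":0},{"x":0,"y":0,"z":-50,"wx":0,"wy":0,"wz":0},{"x":0,"y":0,"z":-80,"wx":0,"wy":0,"wz":0},{"x":0,"y":0,"z":-100,"wx":0,"wy":0,"wz":0},{"x":0,"y":0,"z":-110,"wx":0,"wy":0,"wz":0},{"x":0,"y":0,"z":-110,"wx":0,"wy":0,"wz":0},{"x":0,"y":0,"z":-110,"wx":0,"wy":0,"wz":0}]'
python3 - <<'E'
from h import *
c=eyes.camera_info("wrist"); im=eyes.get_image("wrist"); cv2.imwrite("pics/w7.png",im); np.save("w7T.npy",c["T"])
E
```

```text
t: 6.45
ee_pos: [0.5463, -0.1737, 0.1437]
orientation: [[0.94, 0.341, -0.001], [0.341, -0.94, 0.0], [-0.0, -0.001, -1.0]]
force: [0.2, -0.1, -0.9]
width: 0.0001
grasp_force: 0.0
```

View pics/w7.png

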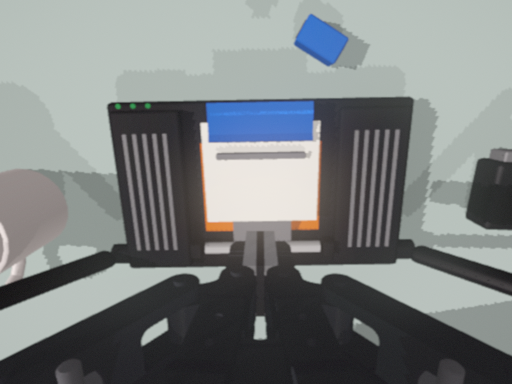

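With the fingers about 110 mm clear, the panel stays flat. Its edge is under the lip (rows 103–141, with panel corners showing at both sides at row 125), and the router, cup, coupler and adapter are undisturbed. I'll hand it in.

```bash
python3 -c "
from station import workorder; print(workorder.close_job())"
```

```text
the job is handed in; nothing more can be done
None
```

The cover lies flat with its panel slid fully out under the blue lip, which held it after the fingers lifted clear; the router and bystanders looked undisturbed, and the job is handed in (no verdict was returned).

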